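# Ready the clockwork pot turner

## Robot

A 6-joint arm with a two-finger parallel gripper is mounted at the origin on the work surface. World frame = base frame: x ahead of the robot, y to its left, z up, the work surface at z = 0. Lengths are in m, angles in rad, forces in N, time in s.
With the tool pointing down it reaches from about 0.25 to 0.725 m from the base axis. Payload 4 kg.
Tool frame: the origin (TCP) lies between the finger pads; the fingertips stand 19 mm ahead of it and the grasp point (between the pads) is the TCP; z points along the fingers, y is the line along which they close (so a half turn about z gives the same grasp; the last joint's range is limited). The gripper opens to 85 mm and grips with 20 to 120 N. Pads are 22 mm wide; open, the fingers measure 114 mm over their backs; the gripper's body (76 mm by 85 mm) begins 54 mm behind the grasp point. The pads swing forward as they close: fully open they stand 13 mm farther back than shut.
Start: joints at [1.212, 0.241, 0.005, 1.335, 0, 1.571], TCP at [0.176, 0.468, 0.227] pointing down, gripper open.
Joint ranges: [-2.72, 2.72], [-1.05, 1.87], [-1.09, 1.28], [-1.99, 2.15], [-1.42, 1.44], [-3.14, 3.14]. Speed limits (rad/s): [2.79, 2.79, 3.14, 3.14, 3.14, 3.14].

## Interface

Orientations are given as [roll, pitch, yaw] about the fixed x, y, z axes, in that order (R = Rz(yaw) Ry(pitch) Rx(roll)).
In Python, from workcell import env, vision, ticket gives the robot as it stands.
- The arm moves only by the tool jog_arm, never from a script. Its argument "plan" is one flat list of numbers, 7 for each row, row after row: the shift along the tool's x, y, z scaled (see below), then the turn, a rotation vector about the tool's x, y, z scaled (see below), then the closure, from 0 (fully open) to 1 (shut). In form: [x, y, z, rx, ry, rz, fingers, x, y, z, rx, ry, rz, fingers, ...]. A call has 1 to 5 rows; each row shifts and turns the commanded pose from where the row before left it, along the tool's axes as they then stand; what a row does not reach is not made up. The controller multiplies each number of a shift by 0.025 m and each number of a turn by 6 degrees. A row lasts 1/8 s, in which the tool goes at most 62.5 mm and 10.7 degrees, less where a joint would pass 70% of its speed; a pose out of reach is approached as far as the arm can. A call with a number of a shift or a turn outside -1 to 1 is refused whole. A call with a gripper value outside its range is refused whole. The fingers move at their own pace and stop on an object; the grip force is fixed at half the most. Time passes only in rows, so rows that do not move let the fingers close. It gives the time, the measured TCP pose, the force, the opening and the grip force at its end, in the units of the state.
- env.sense(): the state, without advancing time (a new reading comes with each control period).
- vision.camera(name): name is "scene" or "top" or "wrist"; returns a dict with "img" (400x640x3 uint8, red, green, blue), "mtx" (3x3 intrinsics, pixels), "distortion" ([k1, k2, p1, p2, k3] as OpenCV has them; the pictures are not rectified), "R" (3x3) and "t" (3): a world point X has camera coordinates R X + t. Camera axes: x right, y down, z forward; pixel columns grow to the right and rows downward; lengths in m; the calibration is good to about 2 mm. A picture is of the moment at which its call begins. There is no depth.
- ticket.close_job(): hands the job in; it is judged then, once.
The state is a dict: "t": time; "joint_pos": joint angles; "dq": joint speeds; "joint_efforts": joint torques, N m; "position": TCP position; "orientation": TCP orientation; "ft_force": force on the tool from outside, world axes, zero at the start; "wrist_torque": the same for the moment, N m; "width": finger opening in m; "finger_force": force on a finger pad.
Only numpy, scipy, OpenCV 4.12 (cv2) and the standard library are available. Lean on these libraries where they do the work, as an engineer would, in place of code of your own. Each camera call takes 0.05 s, during which the arm holds its last target. There are 200 camera calls.

## Task

Get the clockwork pot turner ready for the next mix: first push its brake lever fully over, away from the robot, then wind the sprung key clockwise, a part-turn at a time, until it is fully wound, its pointer at the broad mark. Then stand the small black pot with the spout in the middle of the turntable, upright and set down gently, never tipped over, and let go. Leave the other things on the bench as they are.

Things in the scene. Friction and masses are not known exactly. Their poses are not given: they have to be found in the camera images.
- turner: Fixed pot turner: dark steel base plate 170 (x, centred) by 400 (y -185 to +215) by 20 mm. Origin under the plate at bench level, z up, -x its front. Turntable at y -95, brake lever at y +178, aluminium wind-up head 110 wide at y +70; the head's face, 120 long up the slope, tilts 35 degrees to the front: centre (0, 70, 90) mm, outward normal (-0.574, 0, 0.819) in this frame.
- turntable (a point): Centre of the turntable's top, 50 mm above the bench; the disc is 116 mm across and does not turn during this job.
- key (a joint): Winding angle of the key, rad: 0 run down, 4.4 fully wound against its stop. It grows clockwise as seen looking at the sloping face from outside. A light spring works against it, but it stays (to within a slow creep) where it is left.
- key_grip (a point): Middle of the key's steel butterfly grip, on the shaft axis, 49 mm out from the sloping face. z: the shaft axis, out of the face; x: along the grip, the way the dark pointer at its foot points. Grip plate 58 mm (x), 9 thick (y), 28 high (35 to 63 from the face). Seen from the robot the pointer starts lower left on the dial and ends at the broad black mark lower right.
- brake (a joint): Angle of the brake lever, rad: 0 leaning to the turner's front (off), 1.0 leaning to its back (on, end of travel). It stays where it is left.
- brake_tip (a point): Centre of the steel ball, 26 mm across, at the tip of the brake lever, a 10 mm rod 80 mm long pivoted 42 mm above the bench on a small block at the turner's +y end; it swings in the turner's x-z plane.
- pot: Small black plastic pot, 72 mm body diameter, lid 78 mm across with its top at 78 mm, and in the lid's middle an upright grey spout 26 mm across standing from 78 to 114 mm. About 0.35 kg. Origin at the centre of its underside, z up.
- plain_pot: Bystander: pot of the same size with a flat lid and no spout. Origin under its centre.
- loose_lid: Bystander: black lid lying behind the turner, 82 mm across, 8 mm thick. Origin under its centre.
- squeeze_bottle: Bystander: white bottle 54 mm across, 130 mm high, behind the turner. Origin under its centre.
- mixing_cup: Bystander: clear cup 84 mm across, 95 mm high. Origin under its centre.
- hardener_jar: Bystander: small jar 56 mm across, 60 mm high. Origin under its centre.
There are look-alikes about, which are no part of the job. What is shaped like the pot but orange is not meant.

How it is judged:
On the way, in this order (a step that is already met when the one before it is completed fails the run):
1. the brake lever is pushed over (beyond 0.85 rad) (value of joint brake above 0.85 rad), for 0.2 s.
2. the key is fully wound (beyond 4.15 rad) (value of joint key above 4.15 rad), for 0.2 s.
3. the pot stands on the turntable (distance between pot and turntable below 0.014 m and angle between pot's own z axis and vertical below 0.06 rad and contact force between pot and turner above 0.5 N), for 0.2 s.
At the end, for the whole second after the job is handed in: Brake lever over (above 0.8 rad), key wound (above 4.05 of 4.4 rad), the spouted pot released, at rest and upright on the turntable, its middle within 13 mm of the turntable's (value of joint brake above 0.8 rad and value of joint key above 4.05 rad and horizontal distance between pot and turntable below 0.013 m and z of pot in the frame of turntable between -0.004 and 0.004 m and angle between pot's own z axis and vertical below 0.06 rad and linear speed of pot below 0.02 m/s and contact force between pot and the fingers below 0.1 N); the robot touches nothing.
It fails at once if another thing on the bench is moved by more than 30 mm (distance of any of plain_pot, loose_lid, squeeze_bottle, mixing_cup, hardener_jar from where it was at the start of the episode above 0.03 m).
It fails at once if the pot is tipped by more than 35 degrees (angle between pot's own z axis and vertical above 0.61 rad).
It fails at once if the pot is dropped or banged on the turner (more than 45 N) (contact force between pot and turner above 45 N).
It also fails if it takes over 72 s, if anything falls off the work surface, if the arm or the gripper's body presses on something with over 40 N, if the wrist force passes 120 N, or if a joint passes its speed limit or range.

## Working session

There is one attempt and no reset: what is moved stays moved. The work goes in short steps, Python scripts to look and compute and a tool call to move; the robot and the scene stay as the last step left them, time stands still between calls to the robot, and variables do not carry over. Pictures are saved under pics/ and viewed, at most 10 in all, crops included, and the job is handed in when it is done.

Besides the shell and the picture viewer there is one more tool, called after "Emit:" as a command line: name --argument value ..., lists and objects as JSON in quotes. jog_arm: Moves the arm, as the interface text tells. Its arguments: {"type":"object","properties":{"plan":{"type":"array"}},"required":["plan"]}

```bash
mkdir -p pics; ls
python3 - <<'E'
from workcell import env,vision,ticket
import cv2,pickle
s=env.sense();print(s)
d={}
for n in("scene","top","wrist"):
    c=vision.camera(n);d[n]=c;cv2.imwrite(f"pics/{n}0.png",c["img"][:,:,::-1]);print(n,c["mtx"].tolist(),c["distortion"],c["R"].tolist(),c["t"])
pickle.dump(d,open("c0.pkl","wb"))
E
```

```text
pics
{'t': 0.0, 'joint_pos': array([1.21200299e+00, 2.41393272e-01, 3.70868491e-03, 1.33521206e+00,
       3.38149362e-05, 1.57079841e+00]), 'dq': array([ 3.99846094e-05, -4.50796151e-04,  2.38136587e-04,  2.89490643e-04,
        2.49914238e-05, -1.46885756e-03]), 'joint_efforts': array([ 1.68509446e-04, -3.72313643e+01,  2.52411371e+01,  1.67260109e-02,
        2.61739626e-05,  3.71411019e-06]), 'position': array([0.17533295, 0.46755194, 0.22601689]), 'orientation': array([-3.13949234e+00, -3.38104851e-05,  2.78279716e+00]), 'ft_force': array([ 0.07235218,  0.31982504, -0.36465409]), 'wrist_torque': array([-0.03501618,  0.07450309, -0.08805257]), 'finger_force': 0.0, 'width': 0.08507806257677746}
scene [[407.57903765787654, 0.0, 325.2071657800661], [0.0, 407.57903765787654, 201.44220226494653], [0.0, 0.0, 1.0]] [0.03320506 0.         0.         0.         0.        ] [[-0.28854113881762217, 0.9572978202654886, 0.018024830783497755], [0.5799410990281448, 0.18971860729365486, -0.7922595355718878], [-0.7618479722804654, -0.21814612845865494, -0.6099179729854193]] [ 0.11404468 -0.23553877  1.59734056]
top [[447.8008212031687, 0.0, 317.8097573054827], [0.0, 447.8008212031687, 198.70367753884437], [0.0, 0.0, 1.0]] [-0.07576749  0.          0.          0.          0.        ] [[0.012155074701047592, -0.9999053191697286, -0.006450337595434615], [-0.9987009661128943, -0.011820695515943449, -0.04956461885953221], [0.04948367856357584, 0.007044420033081438, -0.9987500897132445]] [0.04791467 0.51889817 1.37596568]
wrist [[290.1317051848825, 0.0, 322.7272352633597], [0.0, 290.1317051848825, 203.2439742241471], [0.0, 0.0, 1.0]] [0.00084983 0.         0.         0.         0.        ] [[0.3513694367211472, 0.9362349901100657, -0.0018873875778611616], [0.9022792865347006, -0.33808645700355455, 0.2675623977340899], [0.24986317861720952, -0.09571619969675378, -0.9635386868657198]] [-0.49936969 -0.03464489  0.37869072]
```

View pics/scene0.png

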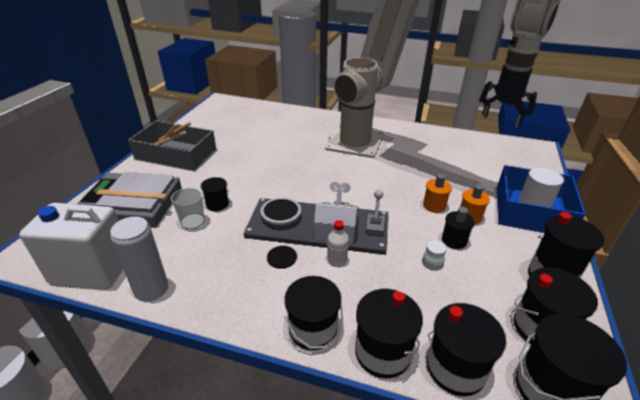

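View pics/top0.png

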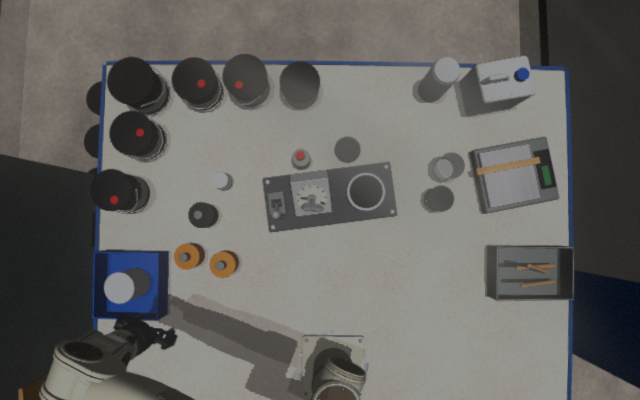

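The scene view shows the turner in the middle, with the spouted black pot near (457,230). In the top view, the plate spans about (264–396, 163–231), the turntable is at (366,191), the key at (313,197), the brake ball near (277,200) and the spouted pot near (203,214).

```bash
cat > lib.py <<'E'
import numpy as np,cv2,pickle
from scipy.spatial.transform import Rotation as Ro
def ray(c,uv):
    p=cv2.undistortPoints(np.array([[uv]],float),c["mtx"],np.array(c["distortion"]))[0,0]
    return -c["R"].T@c["t"], c["R"].T@np.array([p[0],p[1],1.])
def onz(c,uv,z):
    o,d=ray(c,uv);return o+d*(z-o[2])/d[2]
def tri(c1,u1,c2,u2):
    o1,d1=ray(c1,u1);o2,d2=ray(c2,u2)
    k=np.linalg.lstsq(np.c_[d1,-d2],o2-o1,rcond=None)[0]
    a,b=o1+k[0]*d1,o2+k[1]*d2
    return (a+b)/2,np.linalg.norm(a-b)
def proj(c,P):
    q,_=cv2.projectPoints(np.array(P,float).reshape(-1,3),cv2.Rodrigues(c["R"])[0],c["t"],c["mtx"],np.array(c["distortion"]));return q[:,0]
E
python3 - <<'E'
from lib import *
d=pickle.load(open("c0.pkl","rb"))
t=d["top"]["img"];s=d["scene"]["img"]
a=cv2.resize(t[150:240,180:410],None,fx=3.4,fy=3.4,interpolation=cv2.INTER_CUBIC)
b=cv2.resize(s[175:255,240:480],None,fx=3.25,fy=3.25,interpolation=cv2.INTER_CUBIC)
o=np.zeros((a.shape[0]+b.shape[0]+2,800,3),np.uint8);o[:a.shape[0],:a.shape[1]]=a;o[a.shape[0]+2:,:b.shape[1]]=b
cv2.imwrite("pics/crop1.png",o[:,:,::-1]);print(a.shape,b.shape)
# plate: dark in top, region
g=t.max(2);m=((g<110)).astype(np.uint8)*255
m=cv2.morphologyEx(m,cv2.MORPH_CLOSE,np.ones((5,5)))
for c in cv2.findContours(m,cv2.RETR_EXTERNAL,cv2.CHAIN_APPROX_NONE)[0]:
    if cv2.contourArea(c)>200:
        r=cv2.minAreaRect(c)
        if 150<r[0][0]<480 and 130<r[0][1]<290: print(r,cv2.contourArea(c),cv2.boxPoints(r).tolist(),[onz(d["top"],p,.02).round(4).tolist() for p in cv2.boxPoints(r)])
E
```

```text
(306, 782, 3) (260, 780, 3)
((203.0, 214.5), (25.0, 30.0), 90.0) 604.0 [[188.0, 202.0], [218.0, 202.0], [218.0, 227.0], [188.0, 227.0]] [[0.5029, 0.4578, 0.02], [0.504, 0.3635, 0.02], [0.4266, 0.3618, 0.02], [0.4253, 0.4558, 0.02]]
((441.800048828125, 182.10000610351562), (34.46882247924805, 62.929317474365234), 18.43494987487793) 1046.0 [[415.5000305175781, 206.5], [435.4000549316406, 146.80001831054688], [468.1000671386719, 157.70001220703125], [448.2000427246094, 217.39999389648438]] [[0.4974, -0.2481, 0.02], [0.6843, -0.3106, 0.02], [0.6517, -0.4137, 0.02], [0.4648, -0.3501, 0.02]]
((327.32659912109375, 181.88714599609375), (84.75206756591797, 129.50827026367188), 82.62623596191406) 7620.0 [[257.66937255859375, 148.1721954345703], [386.10662841796875, 131.55091857910156], [396.98382568359375, 215.6020965576172], [268.54656982421875, 232.22337341308594]] [[0.6732, 0.2432, 0.02], [0.73, -0.1563, 0.02], [0.4686, -0.1908, 0.02], [0.4127, 0.2046, 0.02]]
((265.5, 199.5), (399.0, 531.0), 90.0) 65539.5 [[-1.2215852414094053e-14, 0.0], [531.0, 0.0], [531.0, 399.0], [0.0, 399.0]] [[1.1775, 1.1361, 0.02], [1.1747, -0.633, 0.02], [-0.099, -0.6177, 0.02], [-0.1407, 1.0708, 0.02]]
```

View pics/crop1.png

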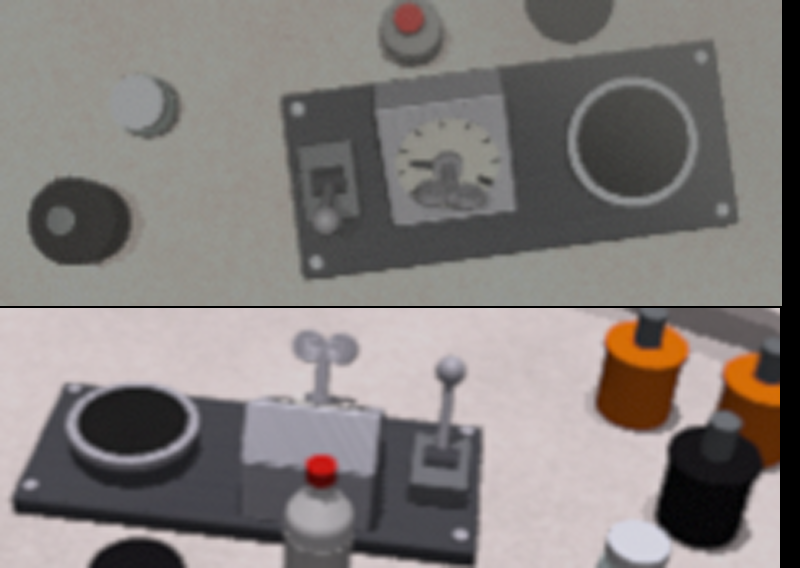

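The crop is clear. In crop pixels, the plate corners are (283,95), (713,40), (738,223) and (304,278). The turntable ring centre is (633,141), the brake ball (326,220), the spout top (60,220), and the grip lobes (435,193) and (480,195).

```bash
cat >> lib.py <<'E'
def Rsense(s): return Ro.from_euler("xyz",s["orientation"]).as_matrix()
def go(s,P,R=None):
    "shift and turn from pose in tool axes, in move units"
    Rc=Rsense(s); sh=Rc.T@(np.array(P)-s["position"])/.025
    tu=np.zeros(3) if R is None else np.degrees(Ro.from_matrix(Rc.T@R).as_rotvec())/6
    return sh.round(2),tu.round(2)
E
python3 - <<'E'
from lib import *
d=pickle.load(open("c0.pkl","rb"));t,s=d["top"],d["scene"]
ut=lambda U,V:((U+.5)/3.4-.5+180,(V+.5)/3.4-.5+150)
us=lambda U,V:((U+.5)/3.25-.5+240,(V-308+.5)/3.25-.5+175)
C=[onz(t,ut(*p),.02) for p in [(283,95),(713,40),(738,223),(304,278)]]
S=[onz(t,ut(*p),.02) for p in [(297,109),(701,57),(722,210),(316,263)]]
L=np.array([[85,215],[85,-185],[-85,-185],[-85,215]])/1e3
# rigid fit
A=np.array(C)[:,:2];Lm=L-L.mean(0);Am=A-A.mean(0)
yaw=np.arctan2((Lm[:,0]*Am[:,1]-Lm[:,1]*Am[:,0]).sum(),(Lm*Am).sum())
R=np.array([[np.cos(yaw),-np.sin(yaw)],[np.sin(yaw),np.cos(yaw)]])
o=A.mean(0)-R@L.mean(0)
print("yaw",np.degrees(yaw),"o",o,"res",(A-(L@R.T+o)).round(4).tolist())
Sa=np.array(S)[:,:2];print("screwmid",Sa.mean(0),"cornermid",A.mean(0), R.T@(Sa-o).T)
w=lambda x,y,z:np.r_[R@[x,y]+o,z]
print("tt pred",w(0,-.095,.05),"seen",onz(t,ut(633,141),.05), "scene", onz(s,us(133,424),.05))
print("ball tri",tri(t,ut(326,220),s,us(451,369)),"pred",w(-.0384,.178,.112))
print("spout tri",tri(t,ut(60,220),s,us(727,421)),"z114",onz(t,ut(60,220),.114),onz(s,us(727,421),.114))
n=np.array([-.574,0,.819]);print("grip pred",w(*(np.array([0,.07,.09])+.049*n)))
for a,b in(((435,193),(310,345)),((480,195),(343,349))): print("lobe",tri(t,ut(*a),s,us(*b)))
print("lobes swapped?",tri(t,ut(435,193),s,us(343,349)),tri(t,ut(480,195),s,us(310,345)))
np.savez("tf.npz",yaw=yaw,o=o)
E
```

```text
yaw 7.917535877743592 o [0.52779825 0.00309203] res [[-0.0009, -0.0026], [-0.001, 0.0019], [0.0007, 0.002], [0.0013, -0.0013]]
screwmid [0.52496524 0.018409  ] cornermid [0.52573203 0.01794904] [[ 0.06939488  0.07014526 -0.07052762 -0.07179702]
 [ 0.20137993 -0.16996458 -0.17027014  0.20109961]]
tt pred [ 0.54088428 -0.09100237  0.05      ] seen [ 0.541125   -0.09094961  0.05      ] scene [ 0.54749309 -0.08872408  0.05      ]
ball tri (array([0.46683314, 0.17420433, 0.11428738]), np.float64(0.00038961007790319293)) pred [0.46524521 0.1741057  0.112     ]
spout tri (array([0.46385778, 0.40219009, 0.11175778]), np.float64(0.00026729126632123174)) z114 [0.46384197 0.40142928 0.114     ] [0.46686976 0.40193096 0.114     ]
grip pred [0.49029802 0.06855045 0.130131  ]
lobe (array([0.49355576, 0.06921239, 0.13396138]), np.float64(0.026359475114506245))
lobe (array([0.48511878, 0.06311751, 0.12444134]), np.float64(0.0381689474413694))
lobes swapped? (array([0.49001919, 0.08287813, 0.13070439]), np.float64(0.001733508260750986)) (array([0.48796181, 0.04917702, 0.12624079]), np.float64(0.009698264616891073))
```

```bash
cat >> lib.py <<'E'
f=np.load("tf.npz");yaw=float(f["yaw"]);o_=f["o"]
RT=Ro.from_euler("z",yaw).as_matrix()
w=lambda x,y,z:RT@np.array([x,y,z])+np.r_[o_,0]
Rdown=RT@Ro.from_euler("xyz",[np.pi,0,np.pi]).as_matrix() # tool x = -turner x
E
python3 - <<'E'
from lib import *;from workcell import env
s=env.sense()
print(w(-.1,.178,.227),go(s,w(-.1,.178,.227),Rdown),w(-.1,.178,.115))
E
```

```text
[0.40423242 0.16562044 0.227     ] (array([-12.81,  -8.1 ,  -0.02]), array([-0.01, -0.  , -4.75])) [0.40423242 0.16562044 0.115     ]
```

Emit:
jog_arm --plan '[-1,-0.63,0,0,0,0,1,-1,-0.63,0,0,0,0,1,-1,-0.63,0,0,0,0,1,-1,-0.63,0,0,0,0,1,-1,-0.63,0,0,0,0,1]'

```text
t: 0.78
position: [0.2653, 0.3496, 0.2266]
orientation: [-3.141, -0.0, 2.783]
ft_force: [1.0, 0.1, 0.8]
width: 0.0001
finger_force: 0.0
```

Emit:
jog_arm --plan '[-1,-0.63,0,0,0,0,1,-1,-0.63,0,0,0,0,1,-1,-0.63,0,0,0,0,1,-1,-0.63,0,0,0,0,1,-1,-0.63,0,0,0,0,1]'

```text
t: 1.4
position: [0.3547, 0.232, 0.2267]
orientation: [-3.141, -0.0, 2.783]
ft_force: [0.6, 0.2, 0.3]
width: 0.0005
finger_force: 0.0
```

Emit:
jog_arm --plan '[-1,-0.63,0,0,0,0,1,-1,-0.63,0,0,0,0,1,-0.8,-0.53,0,0,0,0,1,0,0,0,0,0,-1,1,0,0,0,0,0,-1,1]'

```text
t: 2.02
position: [0.4041, 0.1659, 0.2265]
orientation: [-3.141, -0.001, 2.995]
ft_force: [0.3, 0.2, 0.3]
width: 0.0
finger_force: 0.0
```

Emit:
jog_arm --plan '[0,0,0.5,0,0,-1,1,0,0,1,0,0,-1,1,0,0,1,0,0,-0.75,1,0,0,1,0,0,0,1,0,0,1,0,0,0,1]'

```text
t: 2.65
position: [0.4039, 0.1663, 0.1134]
orientation: [-3.142, -0.0, -3.003]
ft_force: [0.5, 0.7, 0.4]
width: -0.0003
finger_force: 0.0
```

Run:
```python
from lib import *;from workcell import env
s=env.sense();print(s["joint_pos"].round(3),s["ft_force"],s["position"],go(s,w(-.1,.178,.115),Rdown),go(s,w(.038-.013-.009,.178,.115)))
```

```text
[ 0.391  0.206 -0.353  1.012  0.     0.252] [0.46617133 0.70780668 0.41606981] [0.40393172 0.16633114 0.11343969] (array([-0.01, -0.03, -0.06]), array([-0., -0.,  0.])) (array([-4.65, -0.03, -0.06]), array([0., 0., 0.]))
```

Emit:
jog_arm --plan '[-0.9,0,0,0,0,0,1,-0.9,0,0,0,0,0,1,-0.9,0,0,0,0,0,1,-0.9,0,0,0,0,0,1,-0.7,0,0,0,0,0,1]'

```text
t: 3.28
position: [0.5122, 0.1818, 0.1161]
orientation: [3.141, 0.003, -3.003]
ft_force: [-1.0, 0.4, 0.4]
width: -0.0002
finger_force: 0.5
```

Emit:
jog_arm --plan '[-0.2,0,0,0,0,0,1,-0.1,0,0,0,0,0,1]'

```text
t: 3.52
position: [0.5175, 0.1821, 0.1138]
orientation: [-3.141, -0.002, -3.003]
ft_force: [0.2, -0.4, 0.8]
width: 0.0
finger_force: 0.4
```

Emit:
jog_arm --plan '[-0.1,0,0,0,0,0,1,-0.1,0,0,0,0,0,1,0,0,0,0,0,0,1]'

```text
t: 3.9
position: [0.5199, 0.1824, 0.1136]
orientation: [-3.141, -0.006, -3.003]
ft_force: [-5.9, -1.0, 3.2]
width: -0.0001
finger_force: 3.3
```

Run:
```python
from lib import *;from workcell import env,vision
s=env.sense();print(s["ft_force"],s["position"],s["joint_pos"].round(3))
for n in("top","scene"):
  c=vision.camera(n);a=w(.08,.178,.12)
  u,v=proj(c,w(0,.12,.1))[0].astype(int);
  globals()[n]=cv2.resize(c["img"][v-45:v+45,u-60:u+60],None,fx=3.2,fy=3.2,interpolation=cv2.INTER_CUBIC)
cv2.imwrite("pics/b1.png",np.hstack([top,scene])[:,:,::-1])
```

```text
[-5.89857622 -1.01784615  3.19303801] [0.51994644 0.18244528 0.11361787] [ 3.370e-01  4.180e-01 -4.800e-02  1.111e+00  1.000e-03  1.980e-01]
```

View pics/b1.png

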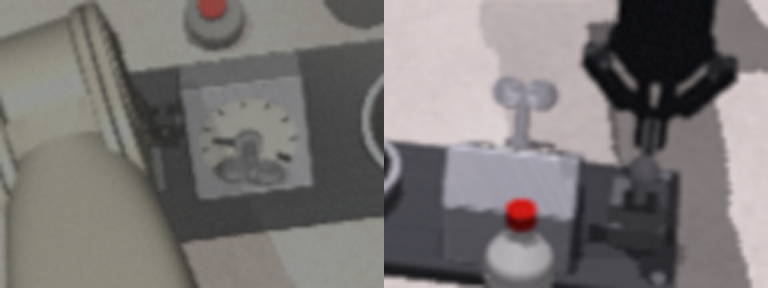

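The lever ball is pressed against its back stop: it is at right (645,165), behind its block, and the contact force is rising. The key pointer is at left (220,140), the broad mark at lower right (285,157). I'll retreat, spin the wrist back and approach the key.

Emit:
jog_arm --plan '[1,0,0,0,0,0,0.5,1,0,-0.5,0,0,0,0,0,0,-1,0,0,-1,0,0,0,-1,0,0,-1,0,0,0,-1,0,0,-1,0]'

```text
t: 4.62
position: [0.4734, 0.176, 0.2027]
orientation: [-3.141, 0.0, -2.685]
ft_force: [-0.1, -0.7, -0.4]
width: 0.0851
finger_force: 0.0
```

Emit:
jog_arm --plan '[0,0,-0.5,0,0,-1,0,0,0,0,0,0,-1,0,0,0,0,0,0,-1,0,0,0,0,0,0,-1,0,0,0,0,0,0,-1,0]'

```text
t: 5.25
position: [0.4735, 0.1761, 0.2144]
orientation: [-3.141, 0.0, -2.162]
ft_force: [0.2, 0.7, -0.1]
width: 0.0858
finger_force: 0.0
```

Emit:
jog_arm --plan '[0,0,0,0,0,-1,0,0,0,0,0,0,-1,0,0,0,0,0,0,-1,0,0,0,0,0,0,-1,0,0,0,0,0,0,-1,0]'

```text
t: 5.88
position: [0.4734, 0.176, 0.2143]
orientation: [-3.141, -0.0, -1.638]
ft_force: [-0.6, 0.7, 0.1]
width: 0.0855
finger_force: 0.0
```

```bash
cat >> lib.py <<'E'
Rtilt=RT@np.array([[-.819,0,-.574],[0,1,0],[.574,0,-.819]]).T  # columns: tool x downslope, y left, z into face
Rtilt=RT@np.c_[[-.8192,0,-.5736],[0,1,0],[.5736,0,-.8192]]
Rkey=lambda deg:Rtilt@Ro.from_euler("z",deg,degrees=True).as_matrix()
kp=lambda h:w(*(np.array([0,.07,.09])+h*np.array([-.5736,0,.8192])))
E
python3 - <<'E'
from lib import *;from workcell import env,vision
print(np.linalg.det(Rtilt))
s=env.sense();print(s["position"],s["joint_pos"].round(3),go(s,kp(.13),Rkey(-105)))
E
```

```text
1.0001055999999997
[0.47344355 0.17604252 0.21433648] [ 0.356  0.256 -0.007  1.307 -0.    -1.147] (array([4.62, 0.86, 0.71]), array([ 5.88,  0.16, -4.32]))
```

Emit:
jog_arm --plan '[0.92,0.17,0.14,0,0,0,0,0.92,0.17,0.14,0,0,0,0,0.92,0.17,0.14,0,0,0,0,0.92,0.17,0.14,0,0,0,0,0.94,0.18,0.15,0,0,0,0]'

```text
t: 6.5
position: [0.4437, 0.0617, 0.1966]
orientation: [-3.141, -0.0, -1.641]
ft_force: [-0.1, 0.4, 0.9]
width: 0.0859
finger_force: 0.0
```

Emit:
jog_arm --plan '[0,0,0,0.98,0.03,-0.72,0,0,0,0,0.98,0.03,-0.72,0,0,0,0,0.98,0.03,-0.72,0,0,0,0,0.98,0.03,-0.72,0,0,0,0,0.98,0.03,-0.72,0]'

```text
t: 7.12
position: [0.4437, 0.0625, 0.197]
orientation: [-2.638, -0.11, -1.281]
ft_force: [0.4, 0.1, 0.7]
width: 0.0858
finger_force: 0.0
```

Emit:
jog_arm --plan '[0,0,0,0.98,0.03,-0.72,0,0,0,0,0,0,0,0]'

```text
t: 7.38
position: [0.4409, 0.0617, 0.1945]
orientation: [-2.551, -0.149, -1.221]
ft_force: [0.8, 0.6, 0.4]
width: 0.0853
finger_force: 0.0
```

Run:
```python
from lib import *;from workcell import env,vision
s=env.sense();print(s["position"],s["joint_pos"].round(3),go(s,kp(.13),Rkey(-105)))
c=vision.camera("wrist");pickle.dump(c,open("w1.pkl","wb"))
# rectify onto face plane: 130mm square at height h, axes: up = upslope, left=+y
def rect(h):
    e=.065;src=[]
    for yl,up in((e,e),(-e,e),(-e,-e),(e,-e)):
        src.append(kp(h)+RT@np.array([.8192*up,yl,.5736*up]))
    H=cv2.getPerspectiveTransform(proj(c,src).astype(np.float32),np.float32([[0,0],[390,0],[390,390],[0,390]]))
    return cv2.warpPerspective(c["img"],H,(390,390),flags=cv2.INTER_CUBIC)
cv2.imwrite("pics/key1.png",np.hstack([rect(.004),rect(.063)])[:,:,::-1])
cv2.imwrite("pics/w1.png",c["img"][:,:,::-1])
```

```text
[0.44087133 0.06169253 0.19447103] [ 0.144 -0.274 -0.786  0.452 -0.008 -1.824] (array([ 0.04, -0.15,  0.01]), array([ 0.05, -0.03, -0.04]))
```

View pics/key1.png

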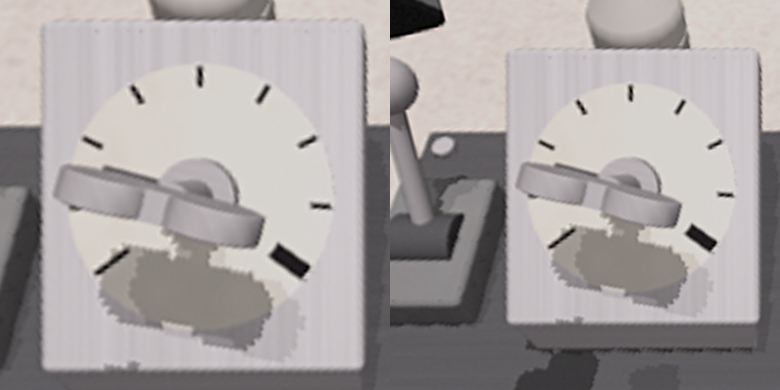

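The rectified view shows the grip spanning (60,190)–(262,225), with its pointer end left and slightly up, about 103° clockwise from straight down. The end mark is at (290,262). That puts the key at about 0.85 rad, with roughly 203° still to wind.

Run:
```python
from lib import *;from workcell import env,vision
s=env.sense();s["p"]=0
sh,tu=go(s,kp(.13),Rkey(-77));print(sh,tu)
s2=dict(s);s2["position"]=kp(.13);s2["orientation"]=Ro.from_matrix(Rkey(-77)).as_euler("xyz");print(go(s2,kp(.047)))
```

```text
[ 0.02 -0.05  0.03] [ 0.02 -0.04  4.63]
(array([0.  , 0.  , 3.32]), array([0., 0., 0.]))
```

Emit:
jog_arm --plan '[0,0,0,0,0,0.93,0,0,0,0,0,0,0.93,0,0,0,0,0,0,0.93,0,0,0,0,0,0,0.93,0,0,0,0,0,0,0.93,0]'

```text
t: 8.05
position: [0.4458, 0.0627, 0.1982]
orientation: [-2.542, 0.129, -1.626]
ft_force: [-1.8, -0.5, 0.9]
width: 0.0853
finger_force: 0.0
```

Emit:
jog_arm --plan '[0,0,0.9,0,0,0,0,0,0,0.9,0,0,0,0,0,0,0.8,0,0,0,0,0,0,0.7,0,0,0,0,0,0,0,0,0,0,0]'

```text
t: 8.68
position: [0.4921, 0.0689, 0.1286]
orientation: [-2.545, 0.127, -1.623]
ft_force: [0.8, 0.2, -0.4]
width: 0.085
finger_force: 0.0
```

Run:
```python
from lib import *;from workcell import env,vision
s=env.sense();print(s["position"],s["joint_pos"].round(3),s["ft_force"],go(s,kp(.047),Rkey(-77)))
```

```text
[0.49214542 0.0689211  0.12864403] [ 0.143 -0.043 -0.822  0.184 -0.006 -1.338] [ 0.8135003   0.16584189 -0.40779768] (array([ 0.01,  0.02, -0.01]), array([ 0.01, -0.04, -0.02]))
```

Spot on. Close on the grip.

Emit:
jog_arm --plan '[0,0,0,0,0,0,1,0,0,0,0,0,0,1,0,0,0,0,0,0,1,0,0,0,0,0,0,1]'

```text
t: 9.18
position: [0.4908, 0.0686, 0.1295]
orientation: [-2.542, 0.127, -1.622]
ft_force: [-0.3, -0.2, -0.3]
width: 0.0118
finger_force: 0.0
```

Emit:
jog_arm --plan '[0,0,0,0,0,0.5,1,0,0,0,0,0,0.5,1,0,0,0,0,0,0.5,1]'

```text
t: 9.55
position: [0.4905, 0.0686, 0.1295]
orientation: [-2.565, 0.215, -1.756]
ft_force: [-3.5, -1.0, 4.6]
width: 0.0066
finger_force: 59.0
```

Run:
```python
from workcell import env
s=env.sense();print({k:s[k] for k in("joint_pos","ft_force","wrist_torque","width","finger_force","position")})
```

```text
{'joint_pos': array([ 0.14276271, -0.04930108, -0.82619125,  0.18283084, -0.00607352,
       -1.18078367]), 'ft_force': array([-3.48440039, -0.99650745,  4.55264112]), 'wrist_torque': array([-0.24384254,  0.7235991 ,  0.19116045]), 'width': 0.006591031310286079, 'finger_force': 59.0461227682637, 'position': array([0.49052106, 0.06861853, 0.12950162])}
```

Emit:
jog_arm --plan '[0,0,0,0,0,1,1,0,0,0,0,0,1,1,0,0,0,0,0,1,1,0,0,0,0,0,1,1,0,0,0,0,0,1,1]'

```text
t: 10.18
position: [0.4912, 0.0682, 0.1299]
orientation: [-2.732, 0.469, -2.247]
ft_force: [-1.4, -1.8, 3.8]
width: 0.0067
finger_force: 58.9
```

Emit:
jog_arm --plan '[0,0,0,0,0,1,1,0,0,0,0,0,1,1,0,0,0,0,0,1,1,0,0,0,0,0,1,1,0,0,0,0,0,1,1]'

```text
t: 10.8
position: [0.4916, 0.0674, 0.1301]
orientation: [-3.04, 0.605, -2.839]
ft_force: [-0.7, -4.8, 3.1]
width: 0.007
finger_force: 58.8
```

Emit:
jog_arm --plan '[0,0,0,0,0,1,1,0,0,0,0,0,1,1,0,0,0,0,0,1,1,0,0,0,0,0,1,1,0,0,0,0,0,1,1]'

```text
t: 11.42
position: [0.4916, 0.0665, 0.1301]
orientation: [2.889, 0.564, 2.814]
ft_force: [-1.2, -7.3, 2.8]
width: 0.0069
finger_force: 58.8
```

Run:
```python
from lib import *
from workcell import env,vision
s=env.sense();print({k:s[k] for k in("joint_pos","ft_force","wrist_torque","width","finger_force","position")})
a=[]
for n in("wrist","scene"):
  c=vision.camera(n)["img"];a.append(c if n=="wrist" else cv2.resize(c[170:250,290:418],(640,400)))
cv2.imwrite("pics/k2.png",cv2.resize(np.vstack(a),None,fx=.7,fy=.7)[:,:,::-1])
```

```text
{'joint_pos': array([ 0.14123959, -0.04908309, -0.82527858,  0.18202246, -0.0109681 ,
        0.39161268]), 'ft_force': array([-1.19722946, -7.25752827,  2.83993267]), 'wrist_torque': array([-1.30863108,  0.36869194, -0.64334216]), 'width': 0.00693048629848334, 'finger_force': 58.82768344098089, 'position': array([0.4916196 , 0.06649061, 0.13006869])}
```

View pics/k2.png

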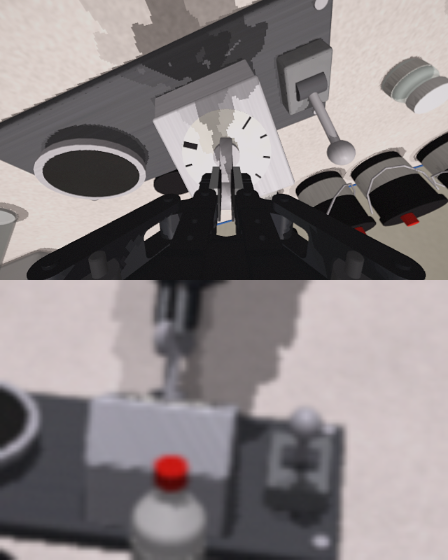

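The wrist view shows the grip held at (225,180), with the broad mark at left (190,145). The brake ball is still over at (340,152). Keep winding.

Emit:
jog_arm --plan '[0,0,0,0,0,1,1,0,0,0,0,0,1,1,0,0,0,0,0,1,1,0,0,0,0,0,1,1,0,0,0,0,0,1,1]'

```text
t: 12.15
position: [0.4913, 0.0657, 0.1298]
orientation: [2.64, 0.366, 2.268]
ft_force: [-2.3, -9.2, 3.5]
width: 0.0067
finger_force: 59.0
```

Emit:
jog_arm --plan '[0,0,0,0,0,1,1,0,0,0,0,0,1,1,0,0,0,0,0,1,1,0,0,0,0,0,1,1,0,0,0,0,0,1,1]'

```text
t: 12.78
position: [0.4906, 0.0652, 0.1292]
orientation: [2.537, 0.086, 1.812]
ft_force: [-3.3, -10.0, 4.4]
width: 0.0065
finger_force: 59.2
```

Emit:
jog_arm --plan '[0,0,0,0,0,1,1,0,0,0,0,0,1,1,0,0,0,0,0,1,1]'

```text
t: 13.15
position: [0.4902, 0.0652, 0.1289]
orientation: [2.538, -0.093, 1.554]
ft_force: [-4.2, -10.1, 5.7]
width: 0.0067
finger_force: 59.4
```

```bash
cat > k.py <<'E'
from lib import *
from workcell import env
s=env.sense();R=Rsense(s);print(s["joint_pos"].round(3),"F tool",(R.T@s["ft_force"]).round(1),"M tool",(R.T@s["wrist_torque"]).round(2),s["width"],s["t"],
 "key est deg cw from down",np.degrees(Ro.from_matrix(Rtilt.T@R).as_rotvec()).round(1)+[0,0,180])
E
python3 k.py
```

```text
[ 0.14  -0.049 -0.827  0.184 -0.013  1.753] F tool [-9.6  0.4 -7.8] M tool [ 0.71 -1.93 -0.17] 0.006673201773669123 13.15 key est deg cw from down [  0.6  -0.5 280.3]
```

Emit:
jog_arm --plan '[0,0,0,0,0,1,1,0,0,0,0,0,1,1,0,0,0,0,0,1,1,0,0,0,0,0,0.5,1]'

```text
t: 13.65
position: [0.4896, 0.0654, 0.1285]
orientation: [2.6, -0.293, 1.242]
ft_force: [-6.5, -9.4, 6.1]
width: 0.0066
finger_force: 59.5
```

```bash
python3 k.py
```

```text
[ 0.141 -0.049 -0.828  0.184 -0.013  2.118] F tool [-8.7  2.  -9.3] M tool [ 0.12 -2.08 -0.19] 0.006561875748306244 13.65 key est deg cw from down [  0.5  -0.6 301.2]
```

Emit:
jog_arm --plan '[0,0,0,0,0,0.4,1,0,0,0,0,0,0.3,1]'

```text
t: 13.9
position: [0.4895, 0.0654, 0.1285]
orientation: [2.62, -0.329, 1.176]
ft_force: [-7.0, -9.5, 5.9]
width: 0.0072
finger_force: 59.6
```

```bash
python3 k.py
```

```text
[ 0.141 -0.049 -0.828  0.184 -0.012  2.191] F tool [-8.9  2.1 -9.5] M tool [ 0.06 -2.05 -0.2 ] 0.007188013557130097 13.9 key est deg cw from down [  0.5  -0.6 305.4]
```

Emit:
jog_arm --plan '[0,0,0,0,0,0.3,1,0,0,0,0,0,0.3,1]'

```text
t: 14.15
position: [0.4895, 0.0654, 0.1284]
orientation: [2.639, -0.359, 1.12]
ft_force: [-6.6, -10.7, 6.6]
width: 0.007
finger_force: 62.7
```

```bash
python3 k.py
```

```text
[ 0.141 -0.049 -0.828  0.184 -0.013  2.251] F tool [-9.4  4.  -9.8] M tool [-0.14 -2.12 -1.09] 0.007012493919725797 14.15 key est deg cw from down [  0.5  -0.6 308.9]
```

Emit:
jog_arm --plan '[0,0,0,0,0,0.3,1,0,0,0,0,0,0.2,1]'

```text
t: 14.4
position: [0.4896, 0.0655, 0.1285]
orientation: [2.657, -0.383, 1.072]
ft_force: [-6.9, -10.1, 6.7]
width: 0.0065
finger_force: 75.0
```

```bash
python3 k.py
```

```text
[ 0.141 -0.049 -0.828  0.184 -0.013  2.302] F tool [ -8.8   3.9 -10.1] M tool [-0.26 -2.19 -1.37] 0.006500708390014445 14.4 key est deg cw from down [  0.5  -0.7 311.8]
```

At the stop: axial moment jumped from −0.2 to −1.4. Release, back out and check.

Emit:
jog_arm --plan '[0,0,0,0,0,0,0,0,0,0,0,0,0,0,0,0,0,0,0,0,0,0,0,0,0,0,0,0]'

```text
t: 14.9
position: [0.4908, 0.0688, 0.129]
orientation: [2.659, -0.39, 1.075]
ft_force: [0.1, -0.3, -1.1]
width: 0.0783
finger_force: 0.0
```

Emit:
jog_arm --plan '[0,0,-1,0,0,0,0,0,0,-1,0,0,0,0,0,0,-1,0,0,0,0,0,0,-1,0,0,0,0,0,0,0,0,0,0,0]'

```text
t: 15.52
position: [0.4347, 0.0613, 0.213]
orientation: [2.655, -0.393, 1.076]
ft_force: [0.3, -0.9, 0.4]
width: 0.0854
finger_force: 0.0
```

```bash
python3 k.py
python3 - <<'E'
from lib import *;from workcell import env,vision
c=vision.camera("wrist")
def rect(h):
    e=.065;src=[]
    for yl,up in((e,e),(-e,e),(-e,-e),(e,-e)):
        src.append(kp(h)+RT@np.array([.8192*up,yl,.5736*up]))
    H=cv2.getPerspectiveTransform(proj(c,src).astype(np.float32),np.float32([[0,0],[390,0],[390,390],[0,390]]))
    return cv2.warpPerspective(c["img"],H,(390,390),flags=cv2.INTER_CUBIC)
t=vision.camera("top");pickle.dump(t,open("t2.pkl","wb"))
cv2.imwrite("pics/key2.png",np.hstack([rect(.004),cv2.resize(t["img"][150:240,190:310],(520,390),interpolation=cv2.INTER_CUBIC)[:,:400]])[:,:,::-1])
s=env.sense();P=[.4639,.4018,.227]
print(s["position"],go(s,P))
E
```

```text
[ 0.145 -0.316 -0.764  0.508 -0.007  2.307] F tool [-0.4  0.9 -0.2] M tool [ 0.38 -0.36 -0.01] 0.08541284619998472 15.525 key est deg cw from down [-2.000e-01 -3.000e-01  3.118e+02]
[0.43411055 0.0611816  0.21078232] (array([11.85, -6.75,  1.18]), array([0., 0., 0.]))
```

View pics/key2.png

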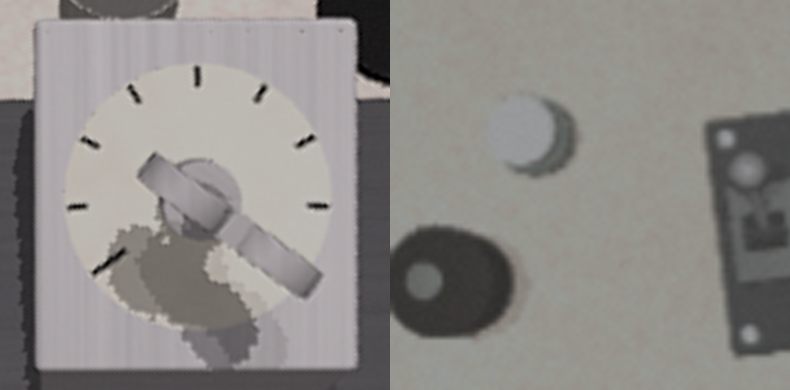

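The key grip and its pointer end now lie over the broad mark, lower right (315,285). The brake ball in the top crop (747,168) is still over to the back, and the spouted pot hasn't moved, with its spout at (424,281). Now the pot.

Run:
```python
from lib import *;from workcell import env
s=env.sense();R=Rdown@Ro.from_euler("z",90,degrees=True).as_matrix()
print(go(s,[.464,.4017,.227],R))
```

```text
(array([11.85, -6.75,  1.18]), array([ 5.58, -2.1 , -6.76]))
```

Emit:
jog_arm --plan '[0.98,-0.56,-0.1,0,0,0,0,0.98,-0.56,0,0,0,0,0,0.98,-0.56,0.1,0,0,0,0,0.98,-0.56,0.1,0,0,0,0,0.98,-0.56,0.1,0,0,0,0]'

```text
t: 16.25
position: [0.4419, 0.2025, 0.2216]
orientation: [2.661, -0.388, 1.074]
ft_force: [-0.1, -0.4, 0.3]
width: 0.0855
finger_force: 0.0
```

Emit:
jog_arm --plan '[0.98,-0.56,0.1,0,0,0,0,0.98,-0.56,0.1,0,0,0,0,0.98,-0.56,0.1,0,0,0,0,0.98,-0.56,0.1,0,0,0,0,0.98,-0.56,0.1,0,0,0,0]'

```text
t: 16.88
position: [0.4543, 0.3434, 0.2275]
orientation: [2.66, -0.387, 1.075]
ft_force: [0.7, -0.5, -0.1]
width: 0.0854
finger_force: 0.0
```

Emit:
jog_arm --plan '[0.98,-0.56,0.1,0,0,0,0,0.98,-0.56,0.1,0,0,0,0]'

```text
t: 17.12
position: [0.4593, 0.3998, 0.2298]
orientation: [2.66, -0.387, 1.075]
ft_force: [0.6, -0.5, 0.1]
width: 0.085
finger_force: 0.0
```

Run:
```python
from lib import *;from workcell import env
s=env.sense();R=Rdown@Ro.from_euler("z",90,degrees=True).as_matrix()
print(s["joint_pos"],go(s,[.464,.4017,.227],R))
```

```text
[ 0.92394726  0.14001176 -0.28916692  0.68780578 -0.42006818  2.98879272] (array([0.1 , 0.04, 0.2 ]), array([ 5.56, -2.07, -6.76]))
```

Emit:
jog_arm --plan '[0,0,0,0.8,-0.3,-0.97,0,0,0,0,0.8,-0.3,-0.97,0,0,0,0,0.8,-0.3,-0.97,0,0,0,0,0.8,-0.3,-0.97,0,0,0,0,0.8,-0.3,-0.97,0]'

```text
t: 17.75
position: [0.4595, 0.3988, 0.2301]
orientation: [2.988, -0.075, 1.517]
ft_force: [-0.6, 1.1, 0.5]
width: 0.0854
finger_force: 0.0
```

Emit:
jog_arm --plan '[0,0,0,0.8,-0.3,-0.97,0,0,0,0,0.78,-0.28,-0.95,0,0,0,0,0,0,0,0]'

```text
t: 18.12
position: [0.4606, 0.3991, 0.2285]
orientation: [-3.138, 0.001, 1.708]
ft_force: [-0.7, 0.3, -0.7]
width: 0.0854
finger_force: 0.0
```

Run:
```python
from lib import *;from workcell import env,vision
s=env.sense();R=Rdown@Ro.from_euler("z",90,degrees=True).as_matrix()
print(s["joint_pos"],go(s,[.464,.4017,.102],R))
c=vision.camera("wrist");print(proj(c,[.464,.4017,.114]))
cv2.imwrite("pics/w3.png",c["img"][:,:,::-1])
```

```text
[7.13420439e-01 4.66095550e-01 3.34165191e-01 1.44201396e+00
 1.23814002e-03 2.14691265e+00] (array([0.09, 0.17, 5.06]), array([-0.03,  0.01, -0.01]))
[[327.07976594 196.31804614]]
```

View pics/w3.png

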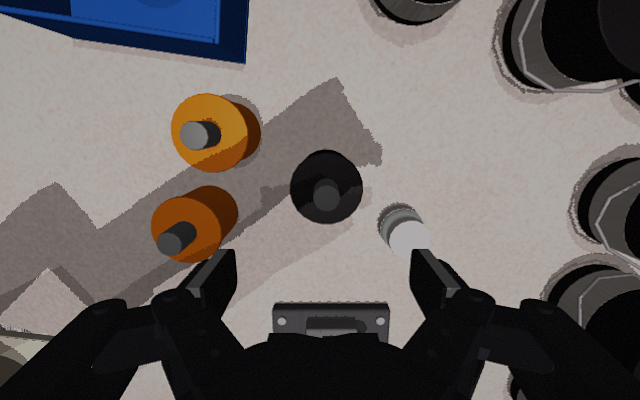

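The wrist view shows the spout top at (326,195), matching the predicted (327,196). Descend.

Emit:
jog_arm --plan '[0.09,0.17,1,-0.03,0,0,0,0,0,1,0,0,0,0,0,0,1,0,0,0,0,0,0,1,0,0,0,0,0,0,0.6,0,0,0,0]'

```text
t: 18.8
position: [0.4623, 0.4012, 0.1156]
orientation: [3.14, -0.001, 1.709]
ft_force: [0.4, -0.1, -0.9]
width: 0.0851
finger_force: 0.0
```

Emit:
jog_arm --plan '[0,0,0.45,0,0,0,0,0,0,0,0,0,0,0]'

```text
t: 19.05
position: [0.4631, 0.4016, 0.1055]
orientation: [3.139, -0.001, 1.71]
ft_force: [-0.0, -0.0, 0.1]
width: 0.0853
finger_force: 0.0
```

Run:
```python
from lib import *;from workcell import env,vision
s=env.sense();R=Rdown@Ro.from_euler("z",90,degrees=True).as_matrix()
print(s["ft_force"],go(s,[.464,.4017,.102],R))
```

```text
[-0.04184528 -0.02789832  0.06888617] (array([-0.  ,  0.03,  0.14]), array([ 0.02, -0.01,  0.01]))
```

Emit:
jog_arm --plan '[0,0.03,0.1,0,0,0,0,0,0,0,0,0,0,0.4,0,0,0,0,0,0,0.6,0,0,0,0,0,0,0.8,0,0,0,0,0,0,0.9]'

```text
t: 19.68
position: [0.4642, 0.4022, 0.1041]
orientation: [3.138, -0.002, 1.71]
ft_force: [-1.2, 0.8, 3.7]
width: 0.0221
finger_force: 58.6
```

Emit:
jog_arm --plan '[0,0,0,0,0,0,1,0,0,0,0,0,0,1]'

```text
t: 19.92
position: [0.4642, 0.4022, 0.1041]
orientation: [3.138, -0.002, 1.71]
ft_force: [-2.9, -0.2, 5.6]
width: 0.0226
finger_force: 58.9
```

Emit:
jog_arm --plan '[0,0,-0.3,0,0,0,1,0,0,-0.5,0,0,0,1,0,0,-1,0,0,0,1,0,0,0,0,0,0,1]'

```text
t: 20.42
position: [0.4658, 0.4031, 0.1511]
orientation: [3.134, -0.005, 1.71]
ft_force: [0.9, -0.6, -3.5]
width: 0.0221
finger_force: 59.2
```

Run:
```python
from lib import *;from workcell import env,vision
s=env.sense();R=Rdown@Ro.from_euler("z",90,degrees=True).as_matrix()
T=w(0,-.095,.05);print(T,s["position"],s["ft_force"],s["width"],s["finger_force"])
print(go(s,[T[0],T[1],.23],R), s["joint_pos"].round(2))
c=vision.camera("scene");u,v=proj(c,s["position"])[0].astype(int)
cv2.imwrite("pics/g1.png",cv2.resize(c["img"][v-40:v+60,u-60:u+60],None,fx=4,fy=4)[:,:,::-1])
```

```text
[ 0.54088428 -0.09100237  0.05      ] [0.46580913 0.40307948 0.15106013] [ 0.93066765 -0.56982885 -3.48693646] 0.022106181501261177 59.17257070541382
(array([-19.97,   0.26,  -3.25]), array([ 0.07, -0.04,  0.01])) [ 0.71  0.5   0.19  1.25 -0.    2.15]
```

View pics/g1.png

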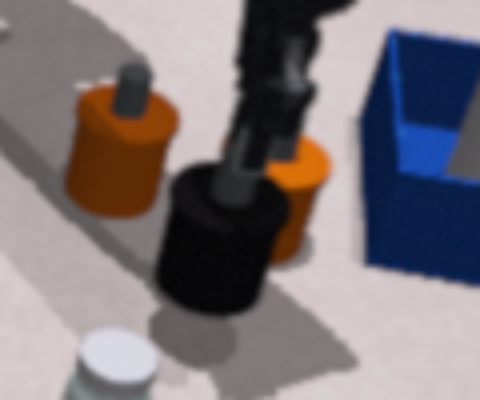

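The pot hangs upright in the grip at about (215,240) in the crop, with the orange pots clear. Lift high and carry it over the head.

Emit:
jog_arm --plan '[0,0,-1,0,0,0,1,0,0,-1,0,0,0,1,0,0,-1,0,0,0,1,0,0,-1,0,0,0,1,-0.5,0,-1,0,0,0,1]'

```text
t: 21.1
position: [0.465, 0.3895, 0.2725]
orientation: [3.141, -0.001, 1.711]
ft_force: [0.2, -0.3, -3.7]
width: 0.0221
finger_force: 59.4
```

Emit:
jog_arm --plan '[-0.8,0,-1,0,0,0,1,-1,0,-0.7,0,0,0,1,-1,0,0,0,0,0,1,-1,0,0,0,0,0,1,-1,0,0,0,0,0,1]'

```text
t: 21.72
position: [0.4819, 0.2685, 0.315]
orientation: [3.14, -0.001, 1.709]
ft_force: [-0.1, 0.6, -3.1]
width: 0.0226
finger_force: 59.4
```

Emit:
jog_arm --plan '[-1,0,0,0,0,0,1,-1,0,0,0,0,0,1,-1,0,0,0,0,0,1,-1,0,0,0,0,0,1,-1,0,0,0,0,0,1]'

```text
t: 22.35
position: [0.499, 0.1447, 0.3148]
orientation: [3.14, -0.001, 1.709]
ft_force: [0.3, 0.7, -3.3]
width: 0.0222
finger_force: 59.4
```

Emit:
jog_arm --plan '[-1,0,0,0,0,0,1,-1,0,0,0,0,0,1,-1,0,0,0,0,0,1,-1,0,0,0,0,0,1,-1,0,0,0,0,0,1]'

```text
t: 22.98
position: [0.5161, 0.0211, 0.3146]
orientation: [3.14, -0.002, 1.709]
ft_force: [0.2, -0.2, -2.7]
width: 0.0223
finger_force: 59.4
```

```bash
cat > p.py <<'E'
from lib import *;from workcell import env
import sys
s=env.sense();R=Rdown@Ro.from_euler("z",90,degrees=True).as_matrix()
T=w(0,-.095,.05);print(T,s["position"],s["ft_force"],s["width"],s["finger_force"])
print(go(s,[T[0],T[1],float(sys.argv[1])],R), s["joint_pos"].round(2))
E
python3 p.py .156
```

```text
[ 0.54088428 -0.09100237  0.05      ] [0.51607676 0.02110821 0.31459164] [ 0.24327094 -0.15142159 -2.71980247] 0.022339306399942676 59.431076645851135
(array([-4.59,  0.35,  6.34]), array([ 0.01, -0.02,  0.  ])) [0.04 0.26 0.25 1.56 0.   1.47]
```

Emit:
jog_arm --plan '[-0.92,0.07,0,0,0,0,1,-0.92,0.07,0,0,0,0,1,-0.92,0.07,0,0,0,0,1,-0.92,0.07,0,0,0,0,1,-0.91,0.07,0.5,0,0,0,1]'

```text
t: 23.6
position: [0.5413, -0.0912, 0.3028]
orientation: [3.138, -0.001, 1.709]
ft_force: [0.0, -0.5, -3.9]
width: 0.0224
finger_force: 59.4
```

Emit:
jog_arm --plan '[0,0,1,0,0,0,1,0,0,1,0,0,0,1,0,0,1,0,0,0,1,0,0,1,0,0,0,1,0,0,0.8,0,0,0,1]'

```text
t: 24.22
position: [0.5402, -0.09, 0.1807]
orientation: [3.141, -0.002, 1.709]
ft_force: [-0.0, -1.0, -2.9]
width: 0.0224
finger_force: 59.3
```

Emit:
jog_arm --plan '[0,0,0.4,0,0,0,1,0,0,0,0,0,0,1]'

```text
t: 24.48
position: [0.5408, -0.0897, 0.1719]
orientation: [3.141, -0.002, 1.709]
ft_force: [-0.4, 0.1, -3.1]
width: 0.0227
finger_force: 59.3
```

```bash
python3 p.py .154
```

```text
[ 0.54088428 -0.09100237  0.05      ] [ 0.54080145 -0.08965923  0.17187526] [-0.38723119  0.08944647 -3.06903747] 0.022670901582351025 59.30929362773895
(array([-0.06, -0.  ,  0.71]), array([ 0.01, -0.02,  0.  ])) [-0.17  0.36  0.03  1.24  0.    1.27]
```

Emit:
jog_arm --plan '[-0.06,0,0.2,0,0,0,1,0,0,0.2,0,0,0,1,0,0,0.15,0,0,0,1,0,0,0.06,0,0,0,1,0,0,0,0,0,0,1]'

```text
t: 25.1
position: [0.542, -0.0908, 0.1575]
orientation: [3.138, -0.002, 1.71]
ft_force: [-0.2, -0.7, -4.4]
width: 0.0221
finger_force: 59.4
```

Emit:
jog_arm --plan '[0,0,0.06,0,0,0,1,0,0,0.03,0,0,0,1,0,0,0,0,0,0,1]'

```text
t: 25.48
position: [0.5419, -0.0908, 0.1552]
orientation: [3.139, -0.002, 1.71]
ft_force: [-0.3, -0.4, -2.9]
width: 0.022
finger_force: 59.4
```

Emit:
jog_arm --plan '[0,0,0.04,0,0,0,1,0,0,0.04,0,0,0,1,0,0,0,0,0,0,1]'

```text
t: 25.85
position: [0.5422, -0.091, 0.1542]
orientation: [3.137, -0.001, 1.71]
ft_force: [-2.7, 0.3, 4.2]
width: 0.0223
finger_force: 60.2
```

Emit:
jog_arm --plan '[0,0,0.03,0,0,0,1,0,0,0,0,0,0,1]'

```text
t: 26.1
position: [0.5422, -0.0911, 0.1541]
orientation: [3.137, -0.001, 1.71]
ft_force: [-4.0, 0.2, 7.8]
width: 0.0223
finger_force: 60.7
```

Contact (about 10 N). Release gently, rise, and check.

Emit:
jog_arm --plan '[0,0,0,0,0,0,0.6,0,0,0,0,0,0,0.4,0,0,0,0,0,0,0,0,0,0,0,0,0,0,0,0,0,0,0,0,0]'

```text
t: 26.72
position: [0.542, -0.0908, 0.1524]
orientation: [3.138, -0.002, 1.71]
ft_force: [-0.6, 0.5, 0.3]
width: 0.0856
finger_force: 0.0
```

Emit:
jog_arm --plan '[0,0,-0.5,0,0,0,0,0,0,-1,0,0,0,0,0,0,-1,0,0,0,0,0,0,-1,0,0,0,0,0,0,-1,0,0,0,0]'

```text
t: 27.35
position: [0.5418, -0.0911, 0.2669]
orientation: [3.137, -0.001, 1.71]
ft_force: [0.8, -0.3, -0.3]
width: 0.0853
finger_force: 0.0
```

Run:
```python
from lib import *;from workcell import env,vision
s=env.sense();print(s["position"],s["ft_force"],s["t"])
a=[]
for n in("scene","wrist"):
  c=vision.camera(n)
  print(n,proj(c,[w(0,-.095,.164)]))
  a.append(cv2.resize(c["img"][160:260,240:400],(640,400)) if n=="scene" else cv2.resize(c["img"],(320,200)))
b=np.zeros((600,640,3),np.uint8);b[:400]=a[0];b[400:,:320]=a[1]
cv2.imwrite("pics/e1.png",b[:,:,::-1])
```

```text
[ 0.54179533 -0.09109067  0.26691662] [ 0.83733588 -0.32265515 -0.31334627] 27.35
scene [[278.64238456 175.95980392]]
wrist [[318.76958023 199.93277321]]
```

View pics/e1.png

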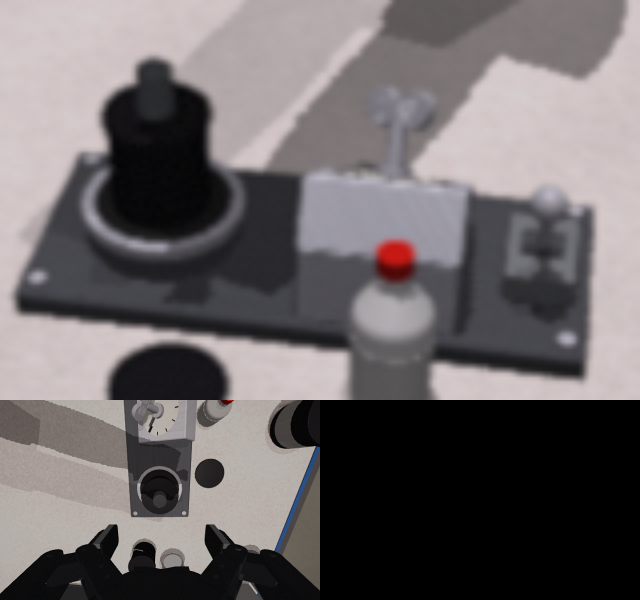

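The pot stands upright on the turntable. Its spout top is at scene pixel (278,177) against a predicted (279,176). The lever is over and the key is still at its mark.

```bash
python3 -c "
from workcell import ticket;print(ticket.close_job())"
```

```text
the job is handed in; nothing more can be done
None
```

The brake lever is fully over, the key is wound to its stop at the broad mark, and the spouted pot stands upright and released, within a few mm of the turntable's middle by the cameras. I handed the job in at about 27 s of the 72 s, and hand-in returned no verdict.

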